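Stand the tip box back on its base beside the gel tank

ROBOT

A 6-joint arm with a two-finger parallel gripper is mounted at the origin on a cart in front of the work surface, level with it; the furniture and walls round the work are solid. World frame = base frame: x ahead of the robot, y to its left, z up, the work surface at z = 0. Lengths are in m, angles in degrees, forces in N, time in s.
With the tool pointing down it reaches from about 0.325 to 0.85 m from the base axis. Payload 15.5 kg.
Tool frame: the origin (TCP) lies at the very end of the fingers, on their centre line; the grasp point (between the pads) lies 19 mm behind it (manip.grip_depth is the distance from the TCP to the grasp point, in m); z points along the fingers, y is the direction in which the jaws open and shut (so a half turn about z gives the same grasp; the last joint's range is limited). The gripper opens to 91 mm and grips with 3 to 60 N. Pads are 32 mm wide; open, the fingers measure 118 mm over their backs; the gripper's body (76 mm by 178 mm) begins 60 mm behind the grasp point.
Start: joints at [-74.055, 28.281, 77.091, -0, 74.628, -5.472], TCP at [0.228, -0.582, 0.214] pointing down, gripper open.
Joint ranges: [-166.48, 166.48], [-47.26, 123.95], [12.59, 153.08], [-70.14, 250.14], [6.76, 159.57], [-176.63, 176.63]. Speed limits (degrees/s): [108.29, 108.29, 147.25, 172.46, 172.46, 172.46].

INTERFACE

Orientations are given as a 3x3 rotation matrix whose columns are the frame's x, y, z axes.
In Python, from rig import manip gives the robot as it stands.
- The arm moves only by the tool move_arm, never from a script. Its argument "series" is text: rows parted by semicolons, each of 7 numbers parted by spaces: the turn, a rotation vector about the tool's x, y, z in degrees, then the shift along the tool's x, y, z in cm, then the opening, from 0 (shut) to 1 (fully open). A call has 1 to 10 rows; each row shifts and turns the commanded pose from where the row before left it, along the tool's axes as they then stand; what a row does not reach is not made up. A row lasts 1/12 s, in which the tool goes at most 41.7 mm and 7.16 degrees, less where a joint would pass 70% of its speed; a pose out of reach is approached as far as the arm can. A call is refused whole if a number of a shift passes 4.17 or a number of a turn 7.16, either way. A call with a gripper value outside its range is refused whole. The fingers move at their own pace and stop on an object; "grip_force" is the grip in N (left out, the last holds). Time passes only in rows, so rows that do not move let the fingers close. It gives the time, the measured TCP pose, the force and the opening at its end, in the units of the state.
- manip.read_state(): the state, without advancing time (a new reading comes with each control period).
- manip.capture(name): name is "side" or "top" or "wrist"; returns a dict with "color" (420x560x3 uint8, blue, green, red), "mtx" (3x3 intrinsics, pixels), "dist_coeffs" ([k1, k2, p1, p2, k3] as OpenCV has them; the pictures are not rectified), "R" (3x3) and "t" (3): a world point X has camera coordinates R X + t; the wrist camera has in their place "T_tool_cam" (4x4, takes a point from camera to tool coordinates, whose origin is the TCP and whose axes are the flange's). Camera axes: x right, y down, z forward; pixel columns grow to the right and rows downward; lengths in m; the calibration is good to about 2 mm. A picture is of the moment at which its call begins: read the wrist's pose just before it. There is no depth.
- manip.sign_off(): hands the job in, once; it reports no verdict.
The state is a dict: "time_s": time; "joint_pos": joint angles; "qvel": joint speeds; "joint_torque": joint torques, N m; "eef_pos": TCP position; "orientation": TCP orientation; "contact_force": force on the tool from outside, world axes, zero at the start; "ft_torque": the same for the moment, N m; "width": opening from 0.0 (shut) to 1.0 (fully open).
Only numpy, scipy, OpenCV 4.12 (cv2) and the standard library are available. Lean on these libraries where they do the work, as an engineer would, in place of code of your own. Each camera call takes 0.05 s, during which the arm holds its last target. There are 200 camera calls.

TASK

The closed pipette-tip box has been left standing on its end, its lid more or less towards the robot and its base away from it. Push it over with the fingertips so that it comes down on its base, lid up, and then slide it along the bench until it touches the front of the small gel tank that stands behind it and leave it there, with its middle in front of the tank. Only push: do not pick the box up, do not tip it onto its lid or its side, and leave the petri dish, the tube, the small bottle, the pen and the comb where they are.

Things in the scene. Friction and masses are not known exactly. Their poses are not given: they have to be found in the camera images.
- tip_case: Closed pipette-tip box, one rigid piece, 0.1 to 0.17 kg: 120 mm long (own x), 82 wide (own y), 62 high (own z, base to lid). Origin: middle of the base's underside. Starts standing on an 82 x 62 mm end, 120 mm tall, own x up, own z level; its base faces along minus z, the way it must come down. The lid is the half with flat top and rounded shoulders; the ends and sides narrow 4 mm towards the base.
- case_centre (a point): Middle of the tip box, 31 mm from its base; 60 mm above the bench at the start, 31 mm when on its base. Pushed on the lid face 90 to 100 mm above the bench, the box tips, falls by itself once tilted about 25 degrees, and lands with its middle about 90 mm further on.
- case_edge (a point): Middle of the edge between the base and the end that the box stands on at the start; the box turns over about this edge, which stays on the bench. At the start the base faces away from the robot, up to 77 degrees to the left or right of straight ahead.
- case_corner0 (a point): Half-way up the upright corner of the tip box at own x +60, y +41 mm (the real corner is rounded, about 4 mm inside).
- case_corner1 (a point): Half-way up the upright corner of the tip box at own x +60, y -41 mm (the real corner is rounded, about 4 mm inside).
- case_corner2 (a point): Half-way up the upright corner of the tip box at own x -60, y -41 mm (the real corner is rounded, about 4 mm inside).
- case_corner3 (a point): Half-way up the upright corner of the tip box at own x -60, y +41 mm (the real corner is rounded, about 4 mm inside).
- petri_dish: Bystander: round petri dish with lid, 92 mm across, 16 mm high, lying flat; origin on the bench under its middle.
- tube: Bystander: capped 50 ml tube standing upright, 34 mm across, 111 mm high; origin on the bench under its middle.
- dye_bottle: Bystander: small screw-cap bottle, 32 mm across, 62 mm high; origin on the bench under its middle.
- pen: Bystander: marker pen lying down, 135 mm long, 16 mm thick (along its own y); origin on the bench under its middle.
- comb: Bystander: gel comb lying flat, 40 x 100 x 12 mm; origin on the bench under its middle.
- tank_front (a point): Foot of the front of the small clear gel tank, at the middle of its length, on the bench. The tank, fixed to the bench, is 239 mm long (this point's own y), 124 mm deep and 80 mm high with its lid; from here it reaches 124 mm along own plus x (away from the robot), and along own y from -105 to +115 mm. The front is an upright long side facing the robot.
Not all that is in view belongs to the job. What is shaped like the tip_case but green or red is not meant.

How it is judged (in metres and radians):
On the way, in this order (a step that is already met when the one before it is completed fails the run):
1. the tip box has come down and stands on its base (angle between tip_case's own z axis and vertical below 0.12 rad and linear speed of tip_case below 0.15 m/s), for 0.1 s.
2. the tip box is pushed against the tank (contact force between tip_case and mini_tank above 0.15 N), for 0.04 s.
At the end, for the whole second after the job is handed in: The tip box stands still and flat on its base on the bench (within 7 degrees), in front of the tank (its middle within 130 mm of the tank's middle along the tank's length) with its nearest corner no more than 12 mm from the tank's front (angle between tip_case's own z axis and vertical below 0.12 rad and height (world z) of case_centre below 0.04 m and x of any of case_corner0, case_corner1, case_corner2, case_corner3 in the frame of tank_front above -0.012 m and x of case_centre in the frame of tank_front below 0 m and y of case_centre in the frame of tank_front between -0.13 and 0.13 m and linear speed of tip_case below 0.02 m/s and angular speed of tip_case below 0.2 rad/s); the robot touches nothing.
It fails at once if the tip box is lifted: the edge it turns over rises more than 25 mm, or its middle more than 85 mm above the bench (it also rises if the box falls on its side) (height (world z) of case_edge above 0.025 m or height (world z) of case_centre above 0.085 m).
It fails at once if the tip box is tipped towards its lid (angle between tip_case's own z axis and vertical above 2 rad).
It fails at once if a bystander is moved more than 25 mm or the tube or bottle is tipped (distance of any of petri_dish, tube, dye_bottle, pen, comb from where it was at the start of the episode above 0.025 m or angle between any of tube, dye_bottle's own z axis and vertical above 0.4 rad).
It also fails if it takes over 45 s, if anything falls off the work surface, if the arm or the gripper's body presses on something with over 40 N, if the wrist force passes 120 N, or if a joint passes its speed limit or range.

## Working session

There is one attempt and no reset: what is moved stays moved. The work goes in short steps, Python scripts to look and compute and a tool call to move; the robot and the scene stay as the last step left them, time stands still between calls to the robot, and variables do not carry over. Pictures are saved under pics/ and viewed, about 8 in all and at most 12, crops included, and the job is handed in when it is done.

Besides the shell and the picture viewer there is one more tool, called after "Call:" by a JSON object that holds its "op" and its "data", one argument or row to a line. move_arm: Moves the arm, as the interface text tells. Its arguments: {"type":"object","properties":{"series":{"type":"string"},"grip_force":{"type":"number"}},"required":["series"]}

```bash
mkdir -p pics
cat > h.py <<'E'
import numpy as np, cv2
from rig import manip
def cap(n,f=None):
    c=manip.capture(n)
    if f: cv2.imwrite('pics/'+f,c['color'])
    return c
def ray(c,uv):
    p=cv2.undistortPoints(np.array([[uv]],float),np.array(c['mtx']),np.array(c['dist_coeffs']))[0,0]
    R=np.array(c['R']);t=np.array(c['t'])
    return -R.T@t, R.T@np.array([p[0],p[1],1])
def onplane(c,uv,z=0.):
    o,d=ray(c,uv); return o+d*(z-o[2])/d[2]
def proj(c,X):
    R=np.array(c['R']);t=np.array(c['t'])
    return cv2.projectPoints(np.array(X,float).reshape(-1,1,3),cv2.Rodrigues(R)[0],t,np.array(c['mtx']),np.array(c['dist_coeffs']))[0][:,0]
E
python3 - <<'E'
from h import *
import pickle
a=cap('side','side0.png');b=cap('top','top0.png')
pickle.dump((a,b),open('c0.pkl','wb'))
for c in(a,b):print(-np.array(c['R']).T@np.array(c['t']),np.array(c['R'])[2])
s=manip.read_state();print(s)
E
```

```text
[ 0.908768   -0.58983845  1.24082234] [-0.23852315  0.42145778 -0.87491717]
[ 0.43155814 -0.02851666  1.46221702] [ 0.11242526 -0.01737759 -0.99350822]
{'time_s': 0.1, 'joint_pos': array([-7.40550567e+01,  2.83112877e+01,  7.71216621e+01, -3.14136815e-03,
        7.46282336e+01, -5.47010535e+00]), 'qvel': array([ 0.03189139,  0.02116362, -0.12762968, -0.06848282, -0.06805669,
        0.03019232]), 'joint_torque': array([ 4.55940608e-04, -8.80244637e+01, -3.82543445e+01,  7.09755672e-02,
        4.83653625e-02, -4.69188456e-05]), 'eef_pos': array([ 0.22811355, -0.58153591,  0.21340963]), 'orientation': array([[ 9.30954641e-01,  3.65134685e-01, -3.44185334e-04],
       [ 3.65134844e-01, -9.30954092e-01,  1.01224482e-03],
       [ 4.91849501e-05, -1.06802808e-03, -9.99999428e-01]]), 'contact_force': array([-0.16164824, -1.11574407, -0.63934172]), 'ft_torque': array([-0.04279438, -0.01119757,  0.03871818]), 'width': 1.0013845268314001}
```

View pics/side0.png

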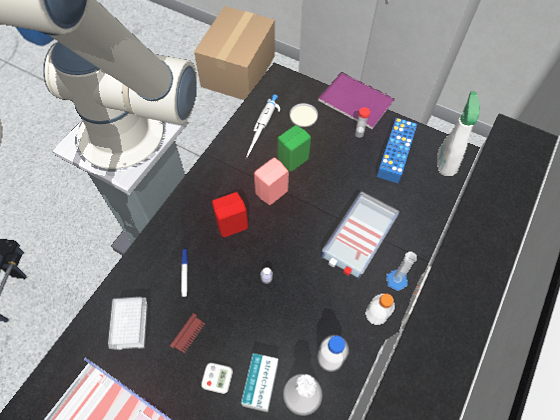

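View pics/top0.png

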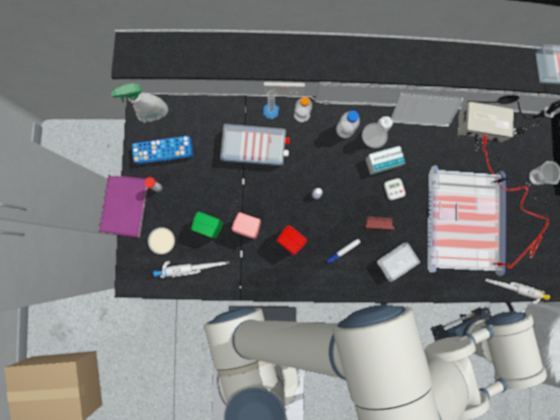

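The candidates shaped like the tip box are green (top 207,224), pink (246,225) and red (291,239). The task rules out green and red, so I take the pink one. It stands directly in front of the tank at (254,145). I'll confirm with an enlarged crop.

Run:
```python
from h import *
a=cv2.imread('pics/side0.png');b=cv2.imread('pics/top0.png')
A=cv2.resize(a[110:290,200:410],None,fx=2.8,fy=2.8,interpolation=cv2.INTER_CUBIC)  # not used whole
A=cv2.resize(a[120:280,210:410],(400*1,320),interpolation=cv2.INTER_CUBIC)
A=cv2.resize(a[150:215,240:310],(420,390),interpolation=cv2.INTER_CUBIC)
B=cv2.resize(b[195:255,215:278],(378,360),interpolation=cv2.INTER_CUBIC)
C=cv2.resize(b[115:175,210:300],(360,240),interpolation=cv2.INTER_CUBIC)
D=cv2.resize(a[185:280,315:405],(360,380)) ; D=cv2.resize(a[185:280,315:405],(199,210))
im=np.zeros((600,800,3),np.uint8)
im[:390,:420]=A; im[:360,422:800]=B; im[360:600,440:800]=C; im[390:600,:199]=D
cv2.imwrite('pics/crop.png',im)
```

```text
(no output)
```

View pics/crop.png

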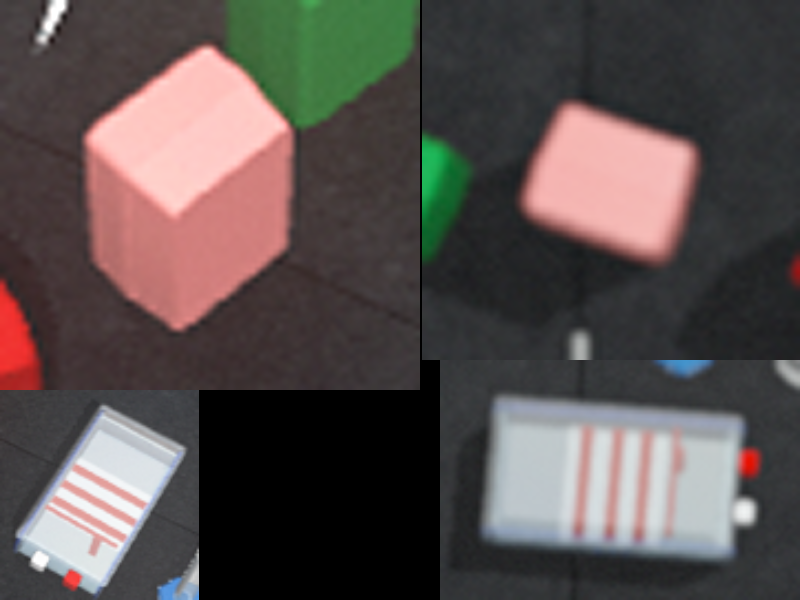

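Run:
```python
from h import *
import pickle
a,b=pickle.load(open('c0.pkl','rb'))
S=[(207,45),(292,127),(177,215),(87,135)];T=[(568,100),(698,145),(665,265),(522,208)]
print('side top face');
for p in S: print(onplane(a,(240+p[0]/6-.4,150+p[1]/6-.4),.12)[:2].round(4))
for p in [(178,330),(290,245),(95,262)]: print(' bot',onplane(a,(240+p[0]/6-.4,150+p[1]/6-.4),0)[:2].round(4))
print('top')
for p in T: print(onplane(b,(215+(p[0]-422)/6-.4,195+p[1]/6-.4),.12)[:2].round(4))
print('tank top z.08 (top cam)')
for p in [(490,397),(745,415),(733,557),(484,540)]: print(onplane(b,(210+(p[0]-440)/4,115+(p[1]-360)/4),.08)[:2].round(4))
print('tank side')
k=90/199
for p in [(18,540),(98,592),(103,405),(185,452)]: print(onplane(a,(315+p[0]*k,185+(p[1]-390)*k),.08)[:2].round(4))
print('red, green, tube,bottle,petri tops')
for n,u,z in [('green',(207,223),.12),('red',(292,239),.12),('tube',(151,183),.111),('bottle',(317,191),.06),('petri',(161,240),.016),('pen1',(330,261),.01),('pen2',(360,240),.01)]: print(n,onplane(b,u,z)[:2].round(3))
```

```text
side top face
[0.5169 0.091 ]
[0.5739 0.0704]
[0.5514 0.0028]
[0.4937 0.0199]
 bot [0.5467 0.009 ]
 bot [0.5711 0.0788]
 bot [0.4913 0.0223]
top
[0.5752 0.0705]
[ 0.5519 -0.0011]
[0.4861 0.0154]
[0.5156 0.0939]
tank top z.08 (top cam)
[0.8827 0.1398]
[ 0.8713 -0.0822]
[ 0.7448 -0.0738]
[0.7552 0.1402]
tank side
[ 0.7649 -0.0857]
[ 0.8747 -0.0986]
[0.7746 0.1336]
[0.8912 0.1218]
red, green, tube,bottle,petri tops
green [0.534 0.174]
red [ 0.488 -0.105]
tube [0.665 0.369]
bottle [ 0.658 -0.193]
petri [0.479 0.35 ]
pen1 [ 0.417 -0.247]
pen2 [ 0.493 -0.354]
```

The pink box in the crop stands on end with its top face spanning (0.49–0.575, 0.00–0.09). Its base faces about −18.5°, and its centre is about (0.533, 0.045). The tank front is at x≈0.76 and its middle at y≈0.03. First I'll turn the tool so its x lies along the push direction, then travel high to behind the lid.

Call:
{"op": "move_arm", "data": {
  "series": "0 0 6.65 0 0 0 0.5;0 0 6.65 0 0 0 0.5;0 0 6.65 0 0 0 0.5;0 0 6.65 0 0 0 0.5;0 0 6.65 0 0 0 0.5;0 0 6.65 0 0 0 0.5;0 0 0 0 -3.4 0 0.5;0 0 0 0 -3.4 0 0.5;0 0 0 0 -3.4 0 0.5;0 0 0 0 -3.4 0 0.5"
}}

```text
time_s: 0.93
eef_pos: [0.2714, -0.4512, 0.2135]
orientation: [[0.948, -0.318, -0.0], [-0.318, -0.948, 0.001], [-0.0, -0.001, -1.0]]
contact_force: [0.8, -0.8, 0.4]
width: 0.504
```

Call:
{"op": "move_arm", "data": {
  "series": "0 0 0 0 -3.4 0 0.5;0 0 0 0 -3.4 0 0.5;0 0 0 0 -3.4 0 0.5;0 0 0 0 -3.4 0 0.5;0 0 0 0 -3.4 0 0.5;0 0 0 0 -3.4 0 0.5;0 0 0 0 -3.4 0 0.5;0 0 0 0 -3.4 0 0.5;0 0 0 0 -3.4 0 0.5;0 0 0 0 -3.4 0 0.5"
}}

```text
time_s: 1.77
eef_pos: [0.3791, -0.1288, 0.2139]
orientation: [[0.948, -0.317, -0.0], [-0.317, -0.948, 0.0], [-0.0, -0.0, -1.0]]
contact_force: [0.7, -0.4, -0.6]
width: 0.503
```

Call:
{"op": "move_arm", "data": {
  "series": "0 0 0 0 -3.4 0 0.5;0 0 0 0 -3.4 0 0.5;0 0 0 0 -3.4 0 0.5;0 0 0 0 -3.4 0 0.5;0 0 0 0 -2 0 0.5;0 0 0 0 0 0 0.5"
}}

```text
time_s: 2.27
eef_pos: [0.4293, 0.0206, 0.2138]
orientation: [[0.949, -0.314, 0.0], [-0.314, -0.949, 0.001], [0.0, -0.001, -1.0]]
contact_force: [0.6, -0.6, -0.4]
width: 0.499
```

Call:
{"op": "move_arm", "data": {
  "series": "0 0 0 0 -2.8 0 0.5;0 0 0 0 -2.9 0 0.5;0 0 0 0 0 3 0.5;0 0 0 0 0 3 0.5;0 0 0 0 0 3 0.5;0 0 0 0 0 2.9 0.5;0 0 0 0 0 0 0.5;0 0 0 0 0 0 0.5"
}}

```text
time_s: 2.93
eef_pos: [0.4457, 0.0712, 0.0945]
orientation: [[0.948, -0.317, -0.003], [-0.317, -0.948, -0.0], [-0.003, 0.001, -1.0]]
contact_force: [1.1, -0.6, 0.7]
width: 0.505
```

Run:
```python
from h import *
a=cap('side');w=cap('wrist')
im=np.zeros((420,800,3),np.uint8)
im[:420,:400]=cv2.resize(a['color'][110:278,200:360],(400,420));im[:300,400:]=cv2.resize(w['color'],(400,300))
cv2.imwrite('pics/p1.png',im);print(manip.read_state()['eef_pos'])
```

```text
[0.4473828  0.07138829 0.09621762]
```

View pics/p1.png

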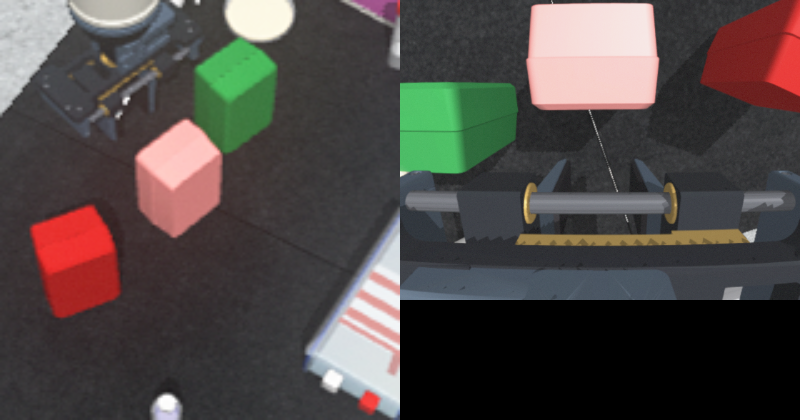

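The wrist view shows the pink box square ahead, with its wide lid half near at about (592,80) and its base away. It is centred between the fingers. The push can start.

Call:
{"op": "move_arm", "data": {
  "series": "0 0 0 1.2 0 0 0.5;0 0 0 1.2 0 0 0.5;0 0 0 0.8 0 0 0.5;0 0 0 0.8 0 0 0.5;0 0 0 0.7 0 0 0.5;0 0 0 0.7 0 0 0.5;0 0 0 0.7 0 0 0.5;0 0 0 0.7 0 0 0.5"
}}

```text
time_s: 3.7
eef_pos: [0.5117, 0.0499, 0.095]
orientation: [[0.948, -0.317, -0.0], [-0.317, -0.948, 0.0], [-0.0, 0.0, -1.0]]
contact_force: [0.1, -0.0, 0.2]
width: 0.503
```

Run:
```python
from h import *
a=cap('side');w=cap('wrist')
im=np.zeros((420,800,3),np.uint8)
im[:420,:400]=cv2.resize(a['color'][110:278,200:360],(400,420));im[:300,400:]=cv2.resize(w['color'],(400,300))
cv2.imwrite('pics/p2.png',im);s=manip.read_state();print(s['eef_pos'],s['contact_force'])
```

```text
[0.51234312 0.04972596 0.09492059] [ 0.57683311  0.13705476 -0.05052305]
```

View pics/p2.png

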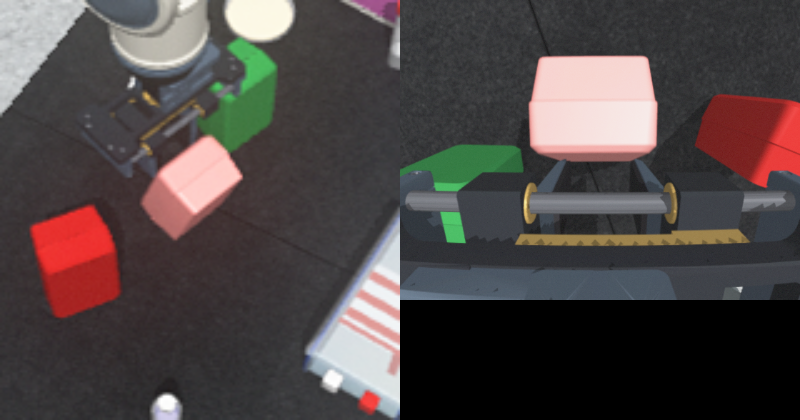

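The box is tilting straight, about 15–20° so far. I'll push on gently.

Call:
{"op": "move_arm", "data": {
  "series": "0 0 0 0.7 0 0 0.5;0 0 0 0.7 0 0 0.5;0 0 0 0.7 0 0 0.5;0 0 0 0.5 0 0 0.5;0 0 0 0.3 0 0 0.5;0 0 0 0 0 0 0.5;0 0 0 0 0 0 0.5;0 0 0 0 0 0 0.5;0 0 0 0 0 0 0.5"
}}

```text
time_s: 4.55
eef_pos: [0.5383, 0.041, 0.0949]
orientation: [[0.948, -0.317, -0.0], [-0.317, -0.948, 0.0], [-0.0, 0.0, -1.0]]
contact_force: [0.5, 0.8, -0.4]
width: 0.502
```

Run:
```python
from h import *
a=cap('side');w=cap('wrist')
im=np.zeros((420,800,3),np.uint8)
im[:420,:400]=cv2.resize(a['color'][110:278,200:360],(400,420));im[:300,400:]=cv2.resize(w['color'],(400,300))
cv2.imwrite('pics/p3.png',im);s=manip.read_state();print(s['eef_pos'],s['contact_force'])
import pickle;pickle.dump(a,open('a3.pkl','wb'))
```

```text
[0.53843388 0.04095085 0.09494461] [ 0.45539731 -0.26682916  1.11253941]
```

View pics/p3.png

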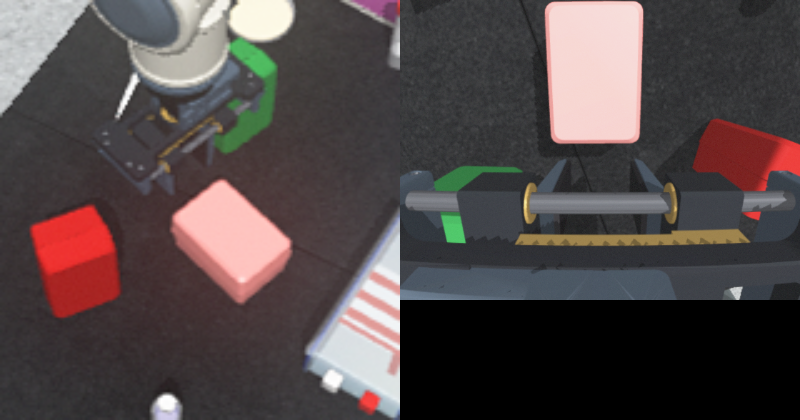

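The box is down on its base, lid up. I'll compute the pose and the gap to the tank.

Run:
```python
from h import *
import pickle
a=pickle.load(open('a3.pkl','rb'))
P=[onplane(a,(200+u/2.5,110+v/2.5),.055) for u,v in [(222,181),(291,238),(240,284),(173,214)]]
for p in P: print(p[:2].round(4))
c=sum(P)/4;print('centre',c.round(4))
# tank front foot near corner: side crop (305,360) area = white/blue lower left top edge (310,345)
for uv in [(306,360),(312,347)]:
  for z in(0,.08): print('tank',uv,z,onplane(a,(200+uv[0]/2.5,110+uv[1]/2.5),z)[:2].round(4))
e=np.array([.5384,.0410]);d=np.array([.948,-.317]);print('along',(c[:2]-e)@d,'lat',(c[:2]-e)@np.array([-.317,-.948]))
```

```text
[0.5752 0.0742]
[0.6793 0.0462]
[ 0.6569 -0.0334]
[0.5479 0.0078]
centre [0.6148 0.0237 0.055 ]
tank (306, 360) 0 [ 0.7547 -0.0552]
tank (306, 360) 0.08 [ 0.7647 -0.0896]
tank (312, 347) 0 [ 0.7534 -0.0377]
tank (312, 347) 0.08 [ 0.7634 -0.0733]
along 0.07792536634613176 lat -0.007837825582992917
```

Call:
{"op": "move_arm", "data": {
  "series": "0 0 0 -1.5 -0.4 0 0.5;0 0 0 -1.5 -0.4 0 0.5;0 0 0 -0.5 0 0 0.5;0 0 0 0 0 1.5 0.5;0 0 0 0 0 1.6 0.5;0 0 0 0 0 1.6 0.5;0 0 0 0 0 0 0.5;0 0 0 0 0 0 0.5"
}}

```text
time_s: 5.32
eef_pos: [0.5077, 0.0594, 0.0477]
orientation: [[0.948, -0.317, -0.001], [-0.317, -0.948, 0.0], [-0.001, 0.0, -1.0]]
contact_force: [-0.5, -0.0, 0.1]
width: 0.499
```

Call:
{"op": "move_arm", "data": {
  "series": "0 0 0 0.8 0 0 0.5;0 0 0 0.8 0 0 0.5;0 0 0 0.8 0 0 0.5;0 0 0 0.8 0 0 0.5;0 0 0 0.8 0 0 0.5;0 0 0 0.8 0 0 0.5;0 0 0 0.8 0 0 0.5;0 0 0 0.8 0 0 0.5;0 0 0 0.8 0 0 0.5;0 0 0 0 0 0 0.5"
}}

```text
time_s: 6.15
eef_pos: [0.5782, 0.0361, 0.048]
orientation: [[0.948, -0.317, 0.002], [-0.317, -0.948, -0.0], [0.002, -0.0, -1.0]]
contact_force: [-0.5, -0.6, 0.4]
width: 0.497
```

Run:
```python
from h import *
a=cap('side');w=cap('wrist')
im=np.zeros((420,800,3),np.uint8)
im[:420,:400]=cv2.resize(a['color'][130:298,240:400],(400,420));im[:300,400:]=cv2.resize(w['color'],(400,300))
cv2.imwrite('pics/p4.png',im);s=manip.read_state();print(s['eef_pos'],s['contact_force'])
```

```text
[0.57660994 0.03659723 0.04780229] [-0.15655793 -0.1344487   0.56889981]
```

View pics/p4.png

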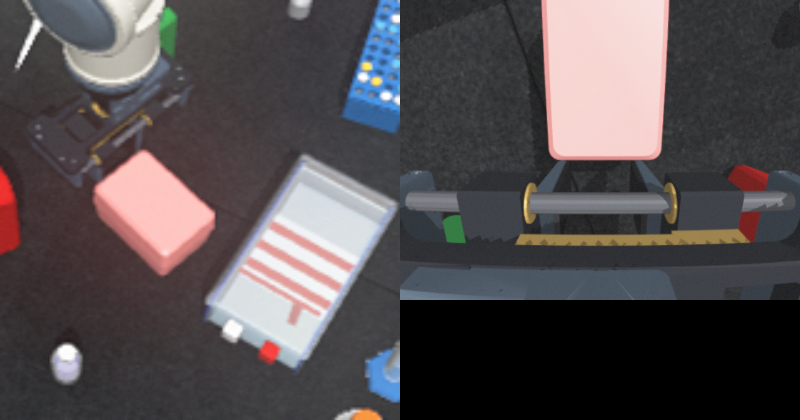

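Call:
{"op": "move_arm", "data": {
  "series": "0 0 0 0.6 0 0 0.5;0 0 0 0.6 0 0 0.5;0 0 0 0.6 0 0 0.5;0 0 0 0.6 0 0 0.5;0 0 0 0.5 0 0 0.5;0 0 0 0.3 0 0 0.5;0 0 0 0.3 0 0 0.5;0 0 0 0.3 0 0 0.5"
}}

```text
time_s: 6.92
eef_pos: [0.6124, 0.0246, 0.0479]
orientation: [[0.948, -0.317, -0.0], [-0.317, -0.948, 0.0], [-0.0, 0.0, -1.0]]
contact_force: [-1.9, 0.9, 0.4]
width: 0.501
```

Call:
{"op": "move_arm", "data": {
  "series": "0 0 0 0.2 0 0 0.5;0 0 0 0.2 0 0 0.5;0 0 0 0.2 0 0 0.5"
}}

```text
time_s: 7.17
eef_pos: [0.6181, 0.0227, 0.0479]
orientation: [[0.948, -0.317, -0.0], [-0.317, -0.948, -0.0], [-0.0, 0.0, -1.0]]
contact_force: [-0.4, -0.4, -0.4]
width: 0.497
```

Run:
```python
from h import *
a=cap('side');w=cap('wrist')
im=np.zeros((420,800,3),np.uint8)
im[:420,:400]=cv2.resize(a['color'][170:275,290:390],(400,420),interpolation=cv2.INTER_CUBIC);im[:300,400:]=cv2.resize(w['color'],(400,300))
cv2.imwrite('pics/p5.png',im);s=manip.read_state();print(s['eef_pos'],s['contact_force'])
```

```text
[0.61834626 0.02268946 0.047937  ] [-0.57217357  0.3655922   0.91884558]
```

View pics/p5.png

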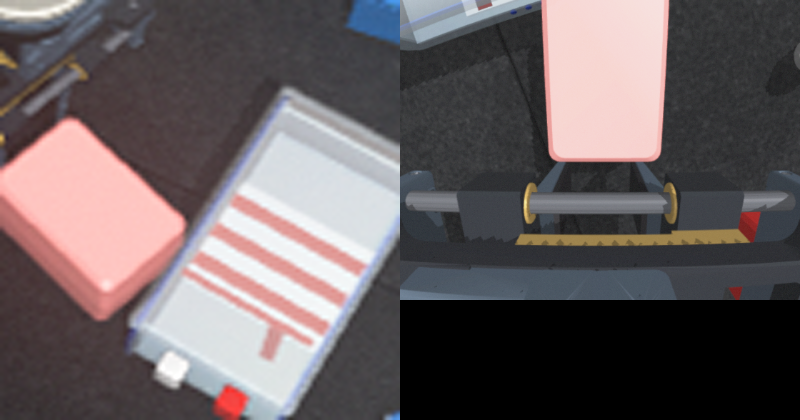

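Nearly there, with no contact force yet. I'll creep on and watch the force.

Call:
{"op": "move_arm", "data": {
  "series": "0 0 0 0.2 0 0 0.5;0 0 0 0.2 0 0 0.5;0 0 0 0.2 0 0 0.5"
}}

```text
time_s: 7.52
eef_pos: [0.6209, 0.0214, 0.0476]
orientation: [[0.948, -0.317, -0.006], [-0.317, -0.948, 0.001], [-0.006, 0.001, -1.0]]
contact_force: [-20.5, 5.1, 16.1]
width: 0.499
```

Call:
{"op": "move_arm", "data": {
  "series": "0 0 0 0.2 0 0 0.5;0 0 0 0.2 0 0 0.5;0 0 0 0.2 0 0 0.5"
}}

```text
time_s: 7.77
eef_pos: [0.6217, 0.0207, 0.0474]
orientation: [[0.948, -0.317, -0.015], [-0.317, -0.948, 0.002], [-0.015, 0.002, -1.0]]
contact_force: [-49.4, 16.1, 42.6]
width: 0.501
```

Call:
{"op": "move_arm", "data": {
  "series": "0 0 0 0.2 0 0 0.5;0 0 0 0.2 0 0 0.5"
}}

```text
time_s: 7.93
eef_pos: [0.622, 0.0205, 0.0474]
orientation: [[0.948, -0.317, -0.021], [-0.317, -0.948, 0.004], [-0.021, 0.003, -1.0]]
contact_force: [-68.0, 22.6, 61.0]
width: 0.499
```

Run:
```python
from h import *
a=cap('side');w=cap('wrist')
im=np.zeros((420,800,3),np.uint8)
im[:420,:400]=cv2.resize(a['color'][170:275,290:390],(400,420),interpolation=cv2.INTER_CUBIC);im[:300,400:]=cv2.resize(w['color'],(400,300))
cv2.imwrite('pics/p6.png',im)
for i in range(4): s=manip.read_state();print(s['eef_pos'],s['contact_force'])
```

```text
[0.62195743 0.02048541 0.04739395] [-60.75672758  18.87914445  52.73977342]
[0.62195743 0.02048541 0.04739395] [-60.75672758  18.87914445  52.73977342]
[0.62195743 0.02048541 0.04739395] [-60.75672758  18.87914445  52.73977342]
[0.62195743 0.02048541 0.04739395] [-60.75672758  18.87914445  52.73977342]
```

View pics/p6.png

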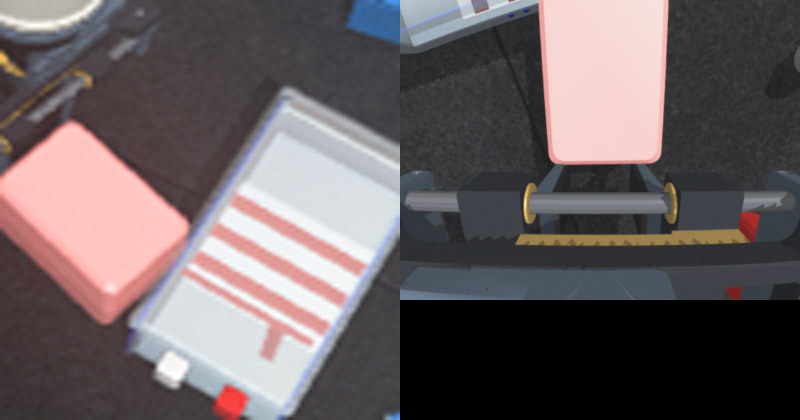

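The box's corner is firmly against the tank, with a wrist force of about 80–95 N. That is higher than I intended because I batched the creep moves. I'll unload smoothly and retreat.

Call:
{"op": "move_arm", "data": {
  "series": "0 0 0 -0.3 0 0 0.5;0 0 0 -0.3 0 0 0.5;0 0 0 -0.3 0 0 0.5;0 0 0 -0.3 0 0 0.5;0 0 0 -0.5 0 0 0.5;0 0 0 -1 0 0 0.5;0 0 0 -2 0 0 0.5;0 0 0 0 0 -3 0.5;0 0 0 0 0 -3 0.5;0 0 0 0 0 -3 0.5"
}}

```text
time_s: 8.87
eef_pos: [0.5877, 0.0329, 0.1388]
orientation: [[0.948, -0.317, -0.001], [-0.317, -0.948, 0.0], [-0.001, 0.0, -1.0]]
contact_force: [0.9, 0.5, 0.0]
width: 0.497
```

Call:
{"op": "move_arm", "data": {
  "series": "0 0 0 0 0 -3 0.5;0 0 0 -3 0 -3 0.5;0 0 0 -3 0 0 0.5;0 0 0 -3 0 0 0.5;0 0 0 0 0 0 0.5;0 0 0 0 0 0 0.5"
}}

```text
time_s: 9.37
eef_pos: [0.5024, 0.0615, 0.1978]
orientation: [[0.949, -0.316, 0.001], [-0.316, -0.949, 0.0], [0.0, -0.0, -1.0]]
contact_force: [1.2, 0.9, 0.7]
width: 0.497
```

Run:
```python
from h import *
a=cap('side');b=cap('top');w=cap('wrist')
im=np.zeros((600,800,3),np.uint8)
im[:420,:400]=cv2.resize(a['color'][170:275,290:390],(400,420),interpolation=cv2.INTER_CUBIC)
im[:300,400:]=cv2.resize(b['color'][110:260,130:330],(400,300))
im[300:600,400:]=cv2.resize(w['color'],(400,300))
cv2.imwrite('pics/p7.png',im);s=manip.read_state();print(s['eef_pos'],s['contact_force'])
import pickle;pickle.dump((a,b),open('c7.pkl','wb'))
a0,b0=pickle.load(open('c0.pkl','rb'))
for n,(u,v),r in [('bottle',(266,275),12),('pen',(184,272),25),('comb',(187,333),20),('petri',(304,115),14),('tube',(362,122),15)]:
    print(n,cv2.absdiff(a['color'],a0['color'])[v-r:v+r,u-r:u+r].mean().round(2))
```

```text
[0.5044714  0.06084908 0.1973833 ] [ 0.43881652 -0.77188146  0.48805431]
bottle 2.48
pen 2.71
comb 2.11
petri 21.07
tube 2.29
```

View pics/p7.png

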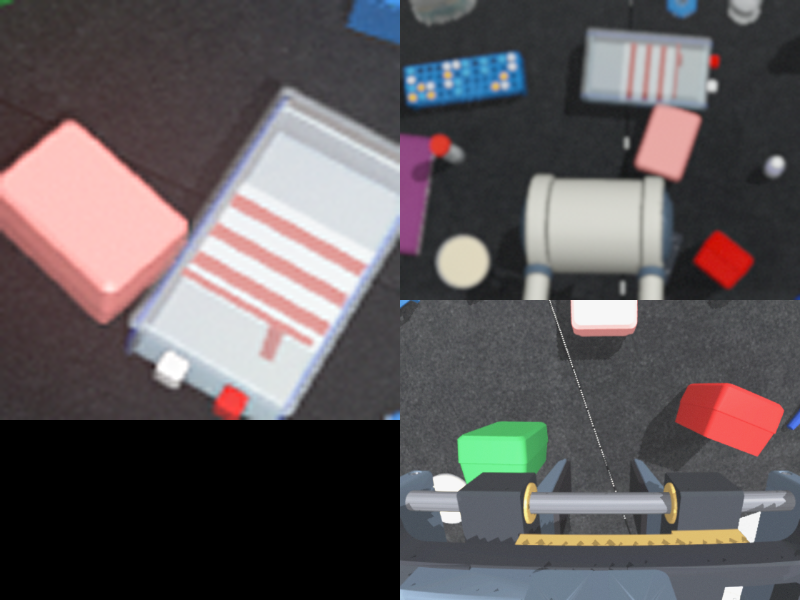

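The box rests flat, lid up, with its corner at the tank's front. It moved about half a camera pixel (1–2 mm) when the fingers withdrew. The bystanders haven't moved: the petri difference in the side view is the arm covering it, and in the top view it is still at (161,240). The gripper is clear, so I'll hand in.

```bash
python3 -c "
from rig import manip
print(manip.sign_off())"
```

```text
the job is handed in; nothing more can be done
None
```

I tipped the pink tip box over with the half-open fingertips, pushing its lid face about 95 mm up. It came down on its base, lid up. I then slid it about 70 mm along the bench until its leading corner met the gel tank's front, and backed the gripper off and up. The job is handed in, about 9.5 s into the 45 s; sign-off gave no verdict.

- **Box position:** the last pictures show it flat, lid up, with its corner at the tank's front. It is yawed about 15° to the tank, and its middle is roughly 45 mm off the tank's middle, well inside the 130 mm limit. When the fingers withdrew, its corner shifted about half a pixel, 1–2 mm. I read that by eye and did not measure the gap itself.
- **Bystanders:** the bottle, pen, comb and tube look unchanged in the side view. The arm hid the petri dish there, so the image comparison flagged it, but the top view shows it where it started.
- **Force against the tank:** my last creep moves were batched, so I did not see the force until they were done. The wrist force reached about 95 N, higher than I intended but under the 120 N limit. The push went through the fingers, and I saw no sign of the gripper's body pressing on anything, though I did not measure that separately.

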